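# Replace the used-up dye vial in the cobbler's colour rack

## Task

The place in the wooden colour rack that carries the yellow clip holds an empty clear vial: take it out and stand it in the free hole of the grey refill block, and put the new oxblood-red vial from that block into the rack's clipped place instead. Also lay the red sample disc from the bench flat in the empty black-floored round recess next to that same place, on the robot's side of the rack. Seat the vials fully down in their holes, lowering rather than dropping them, and leave the navy-blue and green vials and discs where they are.

Things in the scene. Friction and masses are not known exactly. Their poses are not given: they have to be found in the camera images.
- rack: Fixed wooden colour rack, 45 mm high, 200 mm long in y; origin on the bench under the middle hole. Light part (x -23 to 23 mm): vial holes at y = -70, 0, 70 mm, 25 mm wide, 35 mm deep. Ply ledge, same top level (x -73 to -23 mm): round recesses at x = -48 mm, one in front of each hole, 39 mm wide, 5 mm deep, black floor. A vial sticks out 50 mm above the rack, a disc 5 mm.
- tag: Flat yellow clip (26 mm wide, 2 mm thick) on the rack's top edge, on the side away from the ledge, beside the hole that holds the empty vial. Its origin is the centre of that hole's mouth (rack top level, 45 mm above the bench), z up, x and y as the rack's (the recess lies towards -x).
- recess (a point): Centre of the mouth, at rack top level, of the empty round recess in front of the clipped place (39 mm in diameter, 5 mm deep); 48 mm from the hole's centre.
- block: Fixed grey refill block, 125 x 50 x 45 mm (x, y, z), origin on the bench under its centre; two vial holes at x = -35 and +35 mm, 25 mm in diameter, 35 mm deep. One holds the red vial, the other is free.
- spare: Two small white dots painted either side (y = +18.5 and -18.5 mm) of the block's free hole. The origin is the centre of that hole's mouth (45 mm above the bench), z up.
- vial_empty: Clear, empty closed vial, a cylinder 22 mm in diameter and 85 mm tall (cap white, same diameter on the top 27 mm), 30 g or so. Origin at the centre of its underside, z up along it. Starts in the rack at the yellow clip.
- vial_new: Oxblood-red closed vial, a cylinder 22 mm in diameter and 85 mm tall (cap of the same colour and diameter on the top 27 mm), 30 g or so. Origin at the centre of its underside, z up along it. Starts in the grey block.
- disc_new: Oxblood-red flat sample disc of hard heel rubber, 36 mm in diameter, 10 mm thick. Origin at its middle (5 mm above its underside), z across its faces. Starts lying on the bench, left of the rack.
- vial_navy: Navy-blue closed vial, a cylinder 22 mm in diameter and 85 mm tall (cap of the same colour and diameter on the top 27 mm), 30 g or so. Origin at the centre of its underside, z up along it. Stands in the rack; stays.
- vial_green: Dark-green closed vial, a cylinder 22 mm in diameter and 85 mm tall (cap of the same colour and diameter on the top 27 mm), 30 g or so. Origin at the centre of its underside, z up along it. Stands in the rack; stays.
- disc_navy: Navy-blue flat sample disc of hard heel rubber, 36 mm in diameter, 10 mm thick. Origin at its middle (5 mm above its underside), z across its faces. Lies in the recess in front of the navy vial; stays.
- disc_green: Dark-green flat sample disc of hard heel rubber, 36 mm in diameter, 10 mm thick. Origin at its middle (5 mm above its underside), z across its faces. Lies in the recess in front of the green vial; stays.
Not all that is in view belongs to the job. Of the things that look like the vial_new, the largest one is meant.

How it is judged:
At the end, for the whole second after the job is handed in: Clear vial in the block's free hole, red vial in the clipped hole: 4 mm centred, 31 of 35 mm deep, upright to 0.13 rad; red disc in that recess: 4 mm centred, 3.5 of 5 mm deep, flat to 0.08 rad; all at rest. Navy, green vials and discs within 8 mm of start, vials tilt under 0.13 rad (horizontal distance between vial_empty and spare below 0.004 m and z of vial_empty in the frame of spare below -0.031 m and angle between each of vial_empty, vial_new, vial_navy, vial_green's own z axis and vertical below 0.13 rad and linear speed of each of vial_empty, vial_new, disc_new below 0.02 m/s and horizontal distance between vial_new and tag below 0.004 m and z of vial_new in the frame of tag below -0.031 m and horizontal distance between disc_new and recess below 0.004 m and z of disc_new in the frame of recess below 0.0015 m and angle between the z axis of disc_new and the z axis of tag, either way round below 0.08 rad and distance of each of vial_navy, vial_green, disc_navy, disc_green from where it was at the start of the episode below 0.008 m); the robot touches nothing.
It fails at once if a vial is dropped: let go and falling faster than 0.7 m/s (a fall of 25 mm) ((linear speed of vial_empty above 0.7 m/s and contact force between vial_empty and the fingers below 0.05 N) or (linear speed of vial_new above 0.7 m/s and contact force between vial_new and the fingers below 0.05 N)).
It fails at once if a navy or green vial or disc is moved by more than 20 mm (distance of any of vial_navy, vial_green, disc_navy, disc_green from where it was at the start of the episode above 0.02 m).
It also fails if it takes over 70 s, if anything falls off the work surface, if the arm or the gripper's body presses on something with over 40 N, if the wrist force passes 120 N, or if a joint passes its speed limit or range.

## Robot

A 6-joint arm with a two-finger parallel gripper is mounted at the origin on the work surface. World frame = base frame: x ahead of the robot, y to its left, z up, the work surface at z = 0. Lengths are in m, angles in rad, forces in N, time in s.
With the tool pointing down it reaches from about 0.25 to 0.725 m from the base axis. Payload 4 kg.
Tool frame: the origin (TCP) lies on the centre line of the jaws, within the pads' length; the fingertips stand ahead of it and the grasp point (between the pads) lies 11 mm behind it (bot.tip_extent is the z of the fingertips in the tool frame, in m); z points along the fingers, y is the direction in which the jaws open and shut (so a half turn about z gives the same grasp; the last joint's range is limited). The gripper opens to 85 mm and grips with 20 to 120 N. Pads are 22 mm wide; open, the fingers measure 114 mm over their backs; the gripper's body (76 mm by 85 mm) begins 54 mm behind the grasp point. The pads swing forward as they close: fully open they stand 13 mm farther back than shut.
Start: joints at [-1.323, 0.241, 0.005, 1.335, 0, 1.571], TCP at [0.123, -0.485, 0.239] pointing down, gripper open.
Joint ranges: [-2.72, 2.72], [-1.05, 1.87], [-1.09, 1.28], [-1.99, 2.15], [-1.42, 1.44], [-3.14, 3.14]. Speed limits (rad/s): [2.79, 2.79, 3.14, 3.14, 3.14, 3.14].

## Interface

Orientations are given as a unit quaternion [x, y, z, w].
In Python, from workcell import bot gives the robot as it stands.
- The arm moves only by the shell command python3 -m jog 'ROWS'. ROWS is JSON, a list that holds one entry, the list of rows, each a list of 7 numbers: the shift along the world's x, y, z in m, then the turn, a rotation vector about the world's x, y, z in degrees, then the closure in counts, from 0 (fully open) to 255 (shut). In form: [[[tx, ty, tz, ax, ay, az, fingers], ...]]. A call has 1 to 10 rows; each row is the pose to reach, as a shift and turn from the pose commanded when the call began; what a row does not reach only later rows make up. A row lasts 1/12 s, in which the tool goes at most 41.7 mm and 7.16 degrees, less where a joint would pass 70% of its speed; a pose out of reach is approached as far as the arm can. A call with a gripper value outside its range is refused whole. The fingers move at their own pace and stop on an object; the grip force is fixed at half the most. Time passes only in rows, so rows that repeat a pose let the fingers close. It gives the time, the measured TCP pose, the force and the opening at its end, in the units of the state.
- bot.get_obs(): the state, without advancing time (a new reading comes with each control period).
- bot.camera(name): name is "scene" or "top" or "wrist"; returns the picture (400x640x3 uint8, blue, green, red); there is no depth.
- bot.camera_model(name): a dict with "K" (3x3 intrinsics, pixels), "k1" (the pictures are not rectified: a ray, as slopes to the right and down, at radius r is drawn at 1 + k1 r^2 times it, then the intrinsics apply), "T" (4x4, takes a point from camera to world coordinates). Camera axes: x right, y down, z forward; pixel columns grow to the right and rows downward; lengths in m; the calibration is good to about 2 mm. A picture is of the moment at which its call begins: read the wrist's pose just before it. camera_model takes no time and is no camera call; for the wrist camera it gives the pose at the moment of the call.
- bot.job_done(): hands the job in, once; it reports no verdict.
The state is a dict: "clock": time; "joint_pos": joint angles; "joint_vel": joint speeds; "tau": joint torques, N m; "eef_pos": TCP position; "tool_rot": TCP orientation; "ft_force": force on the tool from outside, world axes, zero at the start; "ft_torque": the same for the moment, N m; "grip_width": finger opening in m.
Only numpy, scipy, OpenCV 4.12 (cv2) and the standard library are available. Lean on these libraries where they do the work, as an engineer would, in place of code of your own. Each camera call takes 0.05 s, during which the arm holds its last target. There are 200 camera calls.

## Working session

There is one attempt and no reset: what is moved stays moved. The work goes in short steps, Python scripts to look and compute and a shell command to move; the robot and the scene stay as the last step left them, time stands still between calls to the robot, and variables do not carry over. Pictures are saved under pics/ and viewed, about 8 in all and at most 12, crops included, and the job is handed in when it is done.

```bash
mkdir -p pics; ls; python3 - <<'E'
from workcell import bot
import cv2
print(bot.get_obs(), bot.tip_extent)
for n in("scene","top","wrist"):
    im=bot.camera(n); cv2.imwrite(f"pics/a_{n}.png",im); m=bot.camera_model(n); print(n,m)
E
```

```text
pics
{'clock': 0.0, 'joint_pos': array([-1.32297856e+00,  2.41415383e-01,  3.70845634e-03,  1.33518487e+00,
        5.53672364e-06,  1.57077479e+00]), 'joint_vel': array([-1.70987714e-05,  1.90987558e-03,  1.01452729e-03,  7.88385797e-04,
       -1.60172076e-04,  3.43181657e-04]), 'tau': array([-9.22403124e-04, -3.72313571e+01,  2.52410996e+01,  1.67678506e-02,
       -1.02178394e-04,  2.47338470e-06]), 'eef_pos': array([ 0.12249466, -0.48412616,  0.23840571]), 'tool_rot': array([ 9.92331236e-01,  1.23602671e-01, -1.26733367e-04, -1.04004545e-03]), 'ft_force': array([0.13402983, 0.13648059, 0.12636864]), 'ft_torque': array([0.03900901, 0.02421669, 0.03051208]), 'grip_width': 0.08526681471805966} 0.008
scene {'K': array([[362.71686238,   0.        , 314.38855996],
       [  0.        , 362.71686238, 194.67403898],
       [  0.        ,   0.        ,   1.        ]]), 'k1': 0.01683819873330769, 'T': array([[ 0.27953339,  0.71908823, -0.63621789,  0.97415788],
       [ 0.96012799, -0.20665151,  0.18828008, -0.1503259 ],
       [ 0.0039146 , -0.66348117, -0.74818274,  0.64647061],
       
[... 343 characters left out ...]
34776, -0.00164666, -0.00480514],
       [-0.00139678, -0.19620262, -0.98056238,  1.05896033],
       [ 0.        ,  0.        ,  0.        ,  1.        ]])}
wrist {'K': array([[330.40106955,   0.        , 321.43388808],
       [  0.        , 330.40106955, 204.23295338],
       [  0.        ,   0.        ,   1.        ]]), 'k1': -0.027404589371888763, 'T': array([[ 2.45430011e-01, -9.22609351e-01, -2.97583762e-01,
         1.98063063e-01],
       [-9.69414025e-01, -2.33816841e-01, -7.46065252e-02,
        -4.64575839e-01],
       [-7.47417277e-04,  3.06792552e-01, -9.51776114e-01,
         3.74021591e-01],
       [ 0.00000000e+00,  0.00000000e+00,  0.00000000e+00,
         1.00000000e+00]])}
```

View pics/a_top.png

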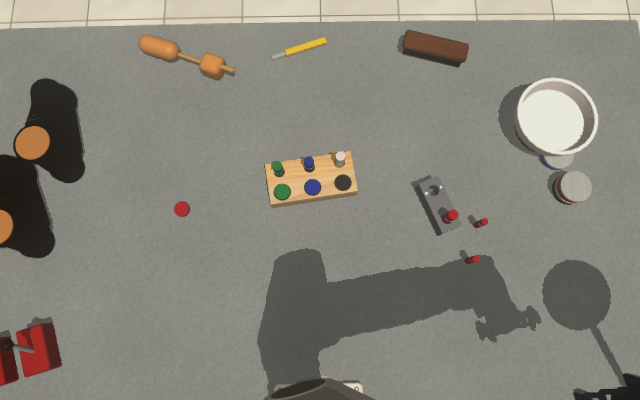

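View pics/a_scene.png

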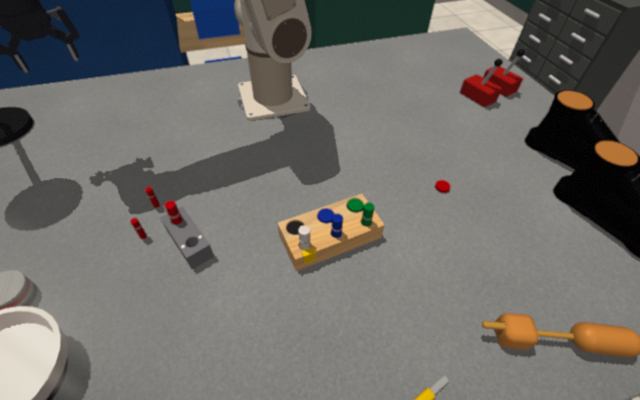

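The clear vial stands in the rack's right-hand place (top view 340,158), the block is at (437,205) with its free hole at the far end, and the red disc is at (182,209). Two small red decoys stand near the block.

```bash
cat > h.py <<'E'
import numpy as np, cv2
from workcell import bot
def proj(P,m):
    T=np.linalg.inv(m["T"]); p=np.atleast_2d(P)@T[:3,:3].T+T[:3,3]; s=p[:,:2]/p[:,2:]
    s=s*(1+m["k1"]*(s**2).sum(1,keepdims=True)); return s*m["K"][0,0]+m["K"][:2,2]
def unproj(uv,z,m):
    d=(np.atleast_2d(uv)-m["K"][:2,2])/m["K"][0,0]; s=d.copy()
    for _ in range(8): s=d/(1+m["k1"]*(s**2).sum(1,keepdims=True))
    r=np.c_[s,np.ones(len(s))]@m["T"][:3,:3].T; o=m["T"][:3,3]
    return o+r*((z-o[2])/r[:,2:])
def place(pts,x,y,a):
    c,s=np.cos(a),np.sin(a); p=np.array(pts,float); q=p.copy()
    q[:,0]=x+c*p[:,0]-s*p[:,1]; q[:,1]=y+s*p[:,0]+c*p[:,1]; return q
E
python3 - <<'E'
import cv2,numpy as np
im=cv2.imread("pics/a_top.png")
def c(x,y,w,h,k): return cv2.resize(im[y:y+h,x:x+w],None,fx=k,fy=k,interpolation=cv2.INTER_CUBIC)
a=c(258,143,110,75,4)   # 440x300
b=c(408,168,90,100,4)  # 360x400
d=c(165,192,34,34,6)
o=np.zeros((600,800,3),np.uint8);o[:300,:440]=a;o[:400,440:]=b;o[320:524,:204]=d
cv2.imwrite("pics/b.png",o)
E
```

```text
(no output)
```

View pics/b.png

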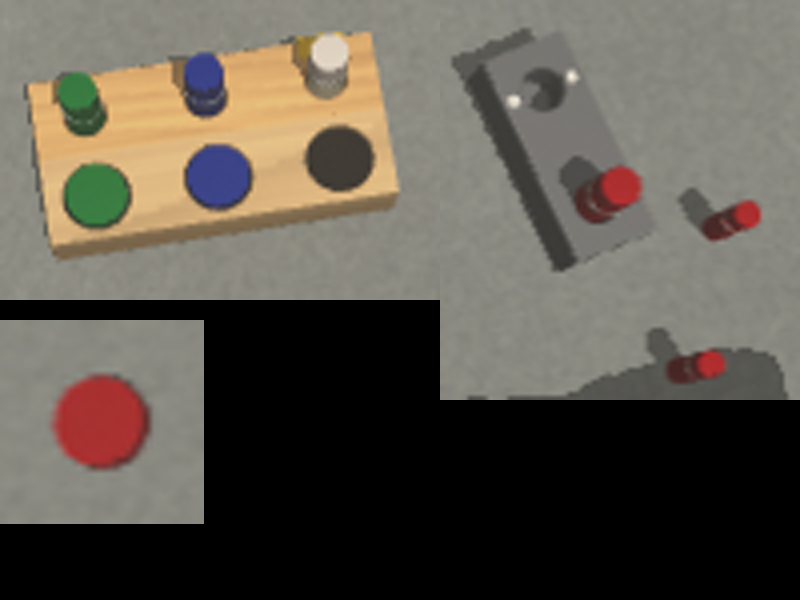

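```bash
cat > fit.py <<'E'
from h import *
from scipy.optimize import least_squares
m=bot.camera_model("top")
def px(l,ox,oy,k=4,bx=0,by=0): return (np.array(l,float)-[bx,by]+.5)/k-.5+[ox,oy]
ruv=px([(28,84),(372,33),(398,193),(52,245),(340,158),(97,195),(218,177),(77,90),(204,71),(330,51)],258,143)
rP=[(.023,.1,.045),(.023,-.1,.045),(-.073,-.1,.045),(-.073,.1,.045),(-.048,-.07,.0425),(-.048,.07,.05),(-.048,0,.05),(0,.07,.095),(0,0,.095),(0,-.07,.095)]
buv=px([(486,66),(560,32),(653,232),(575,268),(514,101),(572,76),(622,187)],408,168,4,440)
bP=[(.0625,.025,.045),(.0625,-.025,.045),(-.0625,-.025,.045),(-.0625,.025,.045),(.035,.0185,.045),(.035,-.0185,.045),(-.035,0,.095)]
def fit(P,uv,g):
    f=lambda q:(proj(place(P,*q),m)-uv).ravel()
    r=least_squares(f,g,loss="soft_l1"); print("pose",r.x.round(4),"deg",np.degrees(r.x[2]).round(2)); print(r.fun.reshape(-1,2).round(2).tolist()); return r.x
r=fit(rP,ruv,[.4,0,.0]); b=fit(bP,buv,[.35,-.25,.3])
print("tag",place([(0,-.07,.045)],*r),"recess",place([(-.048,-.07,.045)],*r))
print("red/free",place([(-.035,0,0),(.035,0,0)],*b))
print("disc",unproj(px([(101,421)],165,192,6,0,320),.01,m), unproj(px([(622,187)],408,168,4,440),.095,m))
E
python3 fit.py
```

```text
pose [0.5751 0.0137 0.1401] deg 8.03
[[0.1, 0.06], [-0.3, -0.12], [0.32, -0.17], [-0.31, 0.22], [-0.06, 0.28], [-0.15, -0.43], [0.16, -0.6], [0.15, 0.17], [0.03, 0.13], [0.03, 0.37]]
pose [ 0.4823 -0.2812  0.3685] deg 21.11
[[-0.76, -0.68], [0.54, -0.12], [0.7, -0.07], [0.08, -0.75], [-0.16, 0.43], [0.04, 0.75], [-0.42, 0.36]]
tag [[ 0.58486276 -0.05564137  0.045     ]] recess [[ 0.53733304 -0.06234402  0.045     ]]
red/free [[ 0.44966366 -0.29376075  0.        ]
 [ 0.51496481 -0.26854647  0.        ]]
disc [[0.48864453 0.31459104 0.01      ]] [[ 0.45043475 -0.2947262   0.095     ]]
```

```bash
python3 -m jog '[[[0.2,0.19,0.01,0,0,42,0],[0.2,0.19,0.01,0,0,42,0],[0.2,0.19,0.01,0,0,42,0],[0.2,0.19,0.01,0,0,42,0],[0.2,0.19,0.01,0,0,42,0],[0.2,0.19,0.01,0,0,42,0],[0.2,0.19,0.01,0,0,42,0],[0.2,0.19,0.01,0,0,42,0]]]'
python3 -m jog '[[[0.262,0.238,-0.03,0,0,42,0],[0.262,0.238,-0.03,0,0,42,0],[0.262,0.238,-0.03,0,0,42,0],[0.262,0.238,-0.03,0,0,42,0],[0.262,0.238,-0.03,0,0,42,0],[0.262,0.238,-0.03,0,0,42,0],[0.262,0.238,-0.03,0,0,42,0],[0.262,0.238,-0.03,0,0,42,0],[0.262,0.238,-0.03,0,0,42,0],[0.262,0.238,-0.03,0,0,42,0]]]'
python3 - <<'E'
from h import *
from scipy.spatial.transform import Rotation as R
o=bot.get_obs(); m=bot.camera_model("wrist"); im=bot.camera("wrist"); cv2.imwrite("pics/c_wrist.png",im); np.save("c_T.npy",m["T"])
print(o["clock"],o["eef_pos"],R.from_quat(o["tool_rot"]).as_matrix()[:,1],o["joint_pos"])
E
```

```text
clock: 0.82
eef_pos: [0.3255, -0.2916, 0.2494]
tool_rot: [0.881, 0.474, 0.001, -0.0]
ft_force: [0.2, -0.6, -0.6]
grip_width: 0.0853
clock: 1.65
eef_pos: [0.5871, -0.0536, 0.2173]
tool_rot: [0.653, 0.757, 0.0, -0.001]
ft_force: [-0.9, -0.3, -0.1]
grip_width: 0.0853
1.65 [ 0.58709904 -0.05363355  0.21729168] [ 9.89106578e-01  1.47199657e-01 -6.62327863e-04] [-9.15789321e-02  4.30030370e-01  2.17095035e-01  1.35877558e+00
  9.54246039e-04  1.33148082e+00]
```

View pics/c_wrist.png

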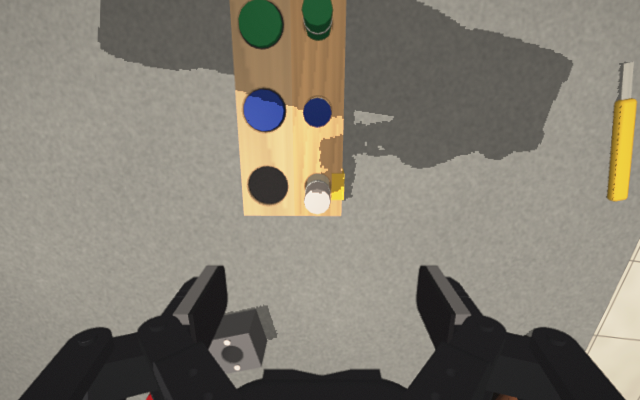

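The wrist view shows the rack end (244–341, 216), the clear vial's cap at (317,202), the recess at (268,185) and the block's free hole at (233,354). I'll refine from an enlarged crop.

```bash
python3 - <<'E'
from h import *
im=cv2.imread("pics/c_wrist.png")
o=np.zeros((600,800,3),np.uint8)
o[:560,:480]=cv2.resize(im[85:225,232:352],None,fx=4,fy=4,interpolation=cv2.INTER_CUBIC)
o[:280,480:]=cv2.resize(im[305:375,200:280],None,fx=4,fy=4,interpolation=cv2.INTER_CUBIC)
cv2.imwrite("pics/d.png",o)
m=bot.camera_model("wrist"); print(proj([[.5849,-.0556,.095],[.5849,-.0556,.045]],m))
E
```

```text
[[321.87483588 199.66557971]
 [321.8894209  184.33832441]]
```

View pics/d.png

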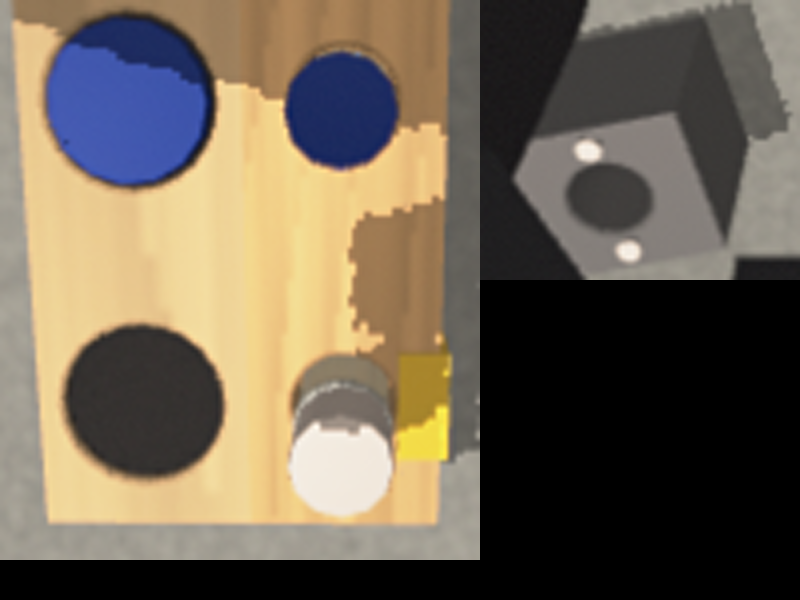

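```bash
cat > fit2.py <<'E'
from fit import *
mw=dict(bot.camera_model("wrist")); mw["T"]=np.load("c_T.npy")
m=mw
f=fit
wr=px([(48,522),(437,522),(144,401),(129,99),(341,465),(342,109)],232,85)
wP=[(-.073,-.1,.045),(.023,-.1,.045),(-.048,-.07,.045),(-.048,0,.05),(0,-.07,.095),(0,0,.095)]
wb=px([(588,151),(628,251),(677,112),(726,243),(610,197)],200,305,4,480)
wbP=[(.035,.0185,.045),(.035,-.0185,.045),(.0625,.025,.045),(.0625,-.025,.045),(.035,0,.045)]
import fit as F; F.m=mw
print("top-pose residual in wrist",(proj(place(wP,*r),mw)-wr).round(1).tolist(),(proj(place(wbP,*b),mw)-wb).round(1).tolist())
r2=fit(wP,wr,r); b2=fit(wbP,wb,b)
for q,n in((r,'top'),(r2,'wrist')): print(n,"tag",place([(0,-.07,.045),(-.048,-.07,.045)],*q).round(4).tolist())
for q in(b,b2): print("red/free",place([(-.035,0,0),(.035,0,0)],*q).round(4).tolist())
from scipy.spatial.transform import Rotation as R
o=bot.get_obs(); A=R.from_quat(o["tool_rot"]).as_matrix()
print("tcp axis px",proj(o["eef_pos"]+np.outer([-.011,0,.008,.05,.1],A[:,2]),mw).round(1).tolist())
E
python3 fit2.py
```

```text
pose [0.5751 0.0137 0.1401] deg 8.03
[[0.1, 0.06], [-0.3, -0.12], [0.32, -0.17], [-0.31, 0.22], [-0.06, 0.28], [-0.15, -0.43], [0.16, -0.6], [0.15, 0.17], [0.03, 0.13], [0.03, 0.37]]
pose [ 0.4823 -0.2812  0.3685] deg 21.11
[[-0.76, -0.68], [0.54, -0.12], [0.7, -0.07], [0.08, -0.75], [-0.16, 0.43], [0.04, 0.75], [-0.42, 0.36]]
tag [[ 0.58486276 -0.05564137  0.045     ]] recess [[ 0.53733304 -0.06234402  0.045     ]]
red/free [[ 0.44966366 -0.29376075  0.        ]
 [ 0.51496481 -0.26854647  0.        ]]
disc [[0.48864453 0.31459104 0.01      ]] [[ 0.45043475 -0.2947262   0.095     ]]
top-pose residual in wrist [[2.1, -0.2], [1.7, 0.5], [2.0, 0.9], [1.9, 1.2], [2.3, 0.8], [2.6, 1.3]] [[1.4, -1.2], [1.1, -1.1], [0.6, -0.3], [0.7, 1.3], [0.9, 0.1]]
pose [0.5731 0.0141 0.1408] deg 8.07
[[0.16, -0.88], [-0.11, -0.21], [0.08, 0.15], [-0.32, 0.35], [0.07, -0.06], [0.1, 0.26]]
pose [ 0.4815 -0.2823  0.3821] deg 21.89
[[0.3, -0.73], [0.45, -0.72], [-0.68, -0.05], [-0.06, 1.38], [-0.05, 0.47]]
top tag [[0.5849, -0.0556, 0.045], [0.5373, -0.0623, 0.045]]
wrist tag [[0.5829, -0.0552, 0.045], [0.5354, -0.0619, 0.045]]
red/free [[0.4497, -0.2938, 0.0], [0.515, -0.2685, 0.0]]
red/free [[0.449, -0.2954, 0.0], [0.514, -0.2693, 0.0]]
tcp axis px [[318.6, 293.7], [318.7, 280.4], [318.8, 271.8], [319.2, 237.2], [319.5, 210.5]]
```

```bash
python3 -m jog '[[[-0.004,-0.0017,-0.04,0,0,-0.4,110],[-0.004,-0.0017,-0.05,0,0,-0.4,110],[-0.004,-0.0017,-0.06,0,0,-0.4,110],[-0.004,-0.0017,-0.08,0,0,-0.4,110],[-0.004,-0.0017,-0.1,0,0,-0.4,110],[-0.004,-0.0017,-0.12,0,0,-0.4,110],[-0.004,-0.0017,-0.14,0,0,-0.4,110],[-0.004,-0.0017,-0.151,0,0,-0.4,110],[-0.004,-0.0017,-0.151,0,0,-0.4,110],[-0.004,-0.0017,-0.151,0,0,-0.4,110]]]'
python3 - <<'E'
from h import *
im=bot.camera("wrist"); cv2.imwrite("pics/e.png",cv2.resize(im[120:360,200:440],None,fx=2.5,fy=2.5))
o=bot.get_obs();print(o["eef_pos"],o["ft_force"],o["grip_width"])
E
```

```text
clock: 2.53
eef_pos: [0.5806, -0.059, 0.0687]
tool_rot: [0.658, 0.753, -0.0, -0.0]
ft_force: [0.5, 0.9, 0.6]
grip_width: 0.0484
[ 0.58141417 -0.05895922  0.06958259] [-0.40822429  0.15701448  1.15881944] 0.0487590259756562
```

View pics/e.png

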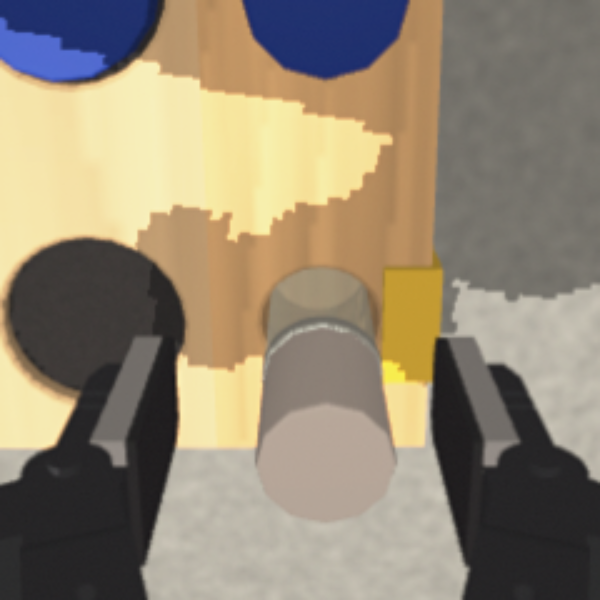

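The vial (about px 323 in the crop) stands right of the mid-line between the fingers (305), so about 3.4 mm towards +x. I'll correct that, then close.

```bash
python3 -m jog '[[[0.0038,0.0025,-0.006,0,0,0.2,110],[0.0038,0.0025,-0.006,0,0,0.2,110],[0.0038,0.0025,-0.006,0,0,0.2,110]]]'
python3 -m jog '[[[0,0,0,0,0,0,255],[0,0,0,0,0,0,255],[0,0,0,0,0,0,255],[0,0,0,0,0,0,255],[0,0,0,0,0,0,255],[0,0,0,0,0,0,255],[0,0,0,0,0,0,255]]]'
python3 -m jog '[[[0,0,0,0,0,0,255],[0,0,0,0,0,0,255],[0,0,0,0,0,0,255]]]'
```

```text
clock: 2.83
eef_pos: [0.5851, -0.0558, 0.0629]
tool_rot: [0.656, 0.755, 0.0, 0.0]
ft_force: [-0.7, -0.7, 0.5]
grip_width: 0.0487
clock: 3.42
eef_pos: [0.5846, -0.0559, 0.0626]
tool_rot: [0.656, 0.755, 0.0, 0.0]
ft_force: [-0.5, 0.0, 3.1]
grip_width: 0.0208
clock: 3.67
eef_pos: [0.5846, -0.0559, 0.0626]
tool_rot: [0.656, 0.755, 0.0, 0.0]
ft_force: [-0.4, 0.5, 2.8]
grip_width: 0.0209
```

```bash
python3 -m jog '[[[0,0,0.01,0,0,0,255],[0,0,0.03,0,0,0,255],[0,0,0.06,0,0,0,255],[0,0,0.09,0,0,0,255],[0,0,0.115,0,0,0,255],[-0.01,-0.04,0.115,0,0,-7,255],[-0.02,-0.07,0.115,0,0,-14,255],[-0.03,-0.1,0.115,0,0,-21,255],[-0.04,-0.13,0.115,0,0,-28,255],[-0.05,-0.16,0.115,0,0,-35,255]]]'
python3 -m jog '[[[-0.01,-0.03,0,0,0,-7,255],[-0.0195,-0.0529,0,0,0,-14,255],[-0.0195,-0.0529,0,0,0,-21,255],[-0.0195,-0.0529,0,0,0,-28,255],[-0.0195,-0.0529,0,0,0,-35,255],[-0.0195,-0.0529,0,0,0,-41.9,255],[-0.0195,-0.0529,0,0,0,-41.9,255],[-0.0195,-0.0529,0,0,0,-41.9,255],[-0.0195,-0.0529,0,0,0,-41.9,255]]]'
python3 - <<'E'
from h import *
im=bot.camera("wrist"); cv2.imwrite("pics/f.png",cv2.resize(im[60:360,160:480],None,fx=2,fy=2,interpolation=cv2.INTER_CUBIC))
o=bot.get_obs();print(o["eef_pos"],o["ft_force"],o["grip_width"]);m=bot.camera_model("wrist")
print("free, red at pred px (crop):",(proj([[.515,-.2685,.045],[.4497,-.2938,.095]],m)-[160,60])*2)
E
```

```text
clock: 4.5
eef_pos: [0.5336, -0.2172, 0.1777]
tool_rot: [0.854, 0.52, -0.0, 0.0]
ft_force: [0.4, 0.2, 0.1]
grip_width: 0.0206
clock: 5.25
eef_pos: [0.5149, -0.2688, 0.1774]
tool_rot: [0.983, 0.184, -0.0, -0.0]
ft_force: [-0.1, 0.4, 0.1]
grip_width: 0.0203
[ 0.51490085 -0.26874384  0.17736127] [-0.20568202  0.08752979 -0.26297733] 0.020639793952385948
free, red at pred px (crop): [[323.89455068 269.57167756]
 [323.94607723 481.6018686 ]]
```

View pics/f.png

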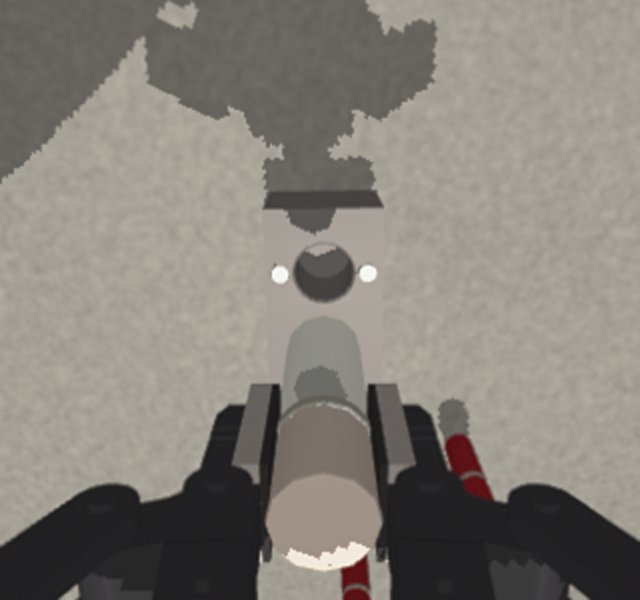

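```bash
python3 - <<'E'
from h import *
m=bot.camera_model("wrist");o=bot.get_obs();p=o["eef_pos"];a=np.radians(21.1)
b=p+[0,0,-.0526]
t=np.linspace(0,2*np.pi,73); c=np.c_[b[0]+.011*np.cos(t),b[1]+.011*np.sin(t),0*t+b[2]]
q=(proj(c,m)-[160,60])*2; print("bottom circle min row",q[:,1].min(), "cols",q[:,0].min(),q[:,0].max())
T=p+[0,0,.0324]; c[:,2]=T[2]; q=(proj(c,m)-[160,60])*2; print("top circle rows",q[:,1].min(),q[:,1].max(),"cols",q[:,0].min(),q[:,0].max(),q[:,0].mean())
c=np.c_[.515+.0125*np.cos(t),-.2685+.0125*np.sin(t),0*t+.045]; q=(proj(c,m)-[160,60])*2; print("hole rows",q[:,1].min(),q[:,1].max(),q[:,0].min(),q[:,0].max())
E
```

```text
bottom circle min row 309.078015181156 cols 289.30529438222436 360.91124286605475
top circle rows 468.1206992495762 567.7122337843632 cols 267.61604252772815 386.3401214305683 327.30113828934253
hole rows 240.72821256269515 297.6377098825172 294.26377008200404 353.50541380096104
```

```bash
python3 -m jog '[[[0.0008,0,-0.03,0,0,0,255],[0.0008,0,-0.055,0,0,0,255],[0.0008,0,-0.07,0,0,0,255],[0.0008,0,-0.077,0,0,0,255],[0.0008,0,-0.079,0,0,0,255],[0.0008,0,-0.081,0,0,0,255],[0.0008,0,-0.083,0,0,0,255],[0.0008,0,-0.084,0,0,0,255],[0.0008,0,-0.084,0,0,0,255]]]'
python3 - <<'E'
from h import *
im=bot.camera("wrist"); cv2.imwrite("pics/g.png",cv2.resize(im[60:360,160:480],None,fx=2,fy=2,interpolation=cv2.INTER_CUBIC))
o=bot.get_obs();print(o["eef_pos"],o["ft_force"],o["ft_torque"],o["grip_width"])
E
```

```text
clock: 6.05
eef_pos: [0.5162, -0.2692, 0.0942]
tool_rot: [0.983, 0.183, 0.001, 0.001]
ft_force: [0.0, -0.4, 0.3]
grip_width: 0.0205
[ 0.51616761 -0.26912012  0.09413959] [-0.1197811  -0.41365333  0.6432575 ] [-0.00526942  0.0516144  -0.02609811] 0.020561588370469102
```

```bash
python3 -m jog '[[[0,0,-0.004,0,0,0,255],[0,0,-0.008,0,0,0,255],[0,0,-0.012,0,0,0,255],[0,0,-0.016,0,0,0,255],[0,0,-0.016,0,0,0,255]]]'
python3 -m jog '[[[0,0,-0.004,0,0,0,255],[0,0,-0.008,0,0,0,255],[0,0,-0.011,0,0,0,255],[0,0,-0.014,0,0,0,255],[0,0,-0.0155,0,0,0,255],[0,0,-0.0155,0,0,0,255],[0,0,-0.0155,0,0,0,255]]]'
```

```text
clock: 6.52
eef_pos: [0.5151, -0.2684, 0.076]
tool_rot: [0.983, 0.183, -0.001, -0.001]
ft_force: [-0.8, -0.5, -0.2]
grip_width: 0.0205
clock: 7.1
eef_pos: [0.5158, -0.2688, 0.0626]
tool_rot: [0.983, 0.183, 0.0, 0.0]
ft_force: [-2.1, 0.6, 5.2]
grip_width: 0.0205
```

```bash
python3 -m jog '[[[0,0,0,0,0,0,110],[0,0,0,0,0,0,110],[0,0,0,0,0,0,110],[0,0,0,0,0,0,110],[0,0,0,0,0,0,110],[0,0,0.01,0,0,0,110],[0,0,0.03,0,0,0,110],[0,0,0.055,0,0,0,110],[0,0,0.075,0,0,0,110],[-0.02,-0.008,0.075,0,0,0,110]]]'
python3 -m jog '[[[-0.025,-0.01,0,0,0,0,110],[-0.0453,-0.0175,0,0,0,0,110],[-0.0453,-0.0175,0,0,0,0,110],[-0.0453,-0.0175,-0.02,0,0,0,110],[-0.0453,-0.0175,-0.04,0,0,0,110],[-0.0453,-0.0175,-0.06,0,0,0,110],[-0.0453,-0.0175,-0.075,0,0,0,110],[-0.0453,-0.0175,-0.075,0,0,0,110],[-0.0453,-0.0175,-0.075,0,0,0,110]]]'
python3 - <<'E'
from h import *
im=bot.camera("wrist"); cv2.imwrite("pics/g.png",cv2.resize(im[60:360,160:480],None,fx=2,fy=2,interpolation=cv2.INTER_CUBIC))
o=bot.get_obs();print(o["eef_pos"],o["ft_force"],o["grip_width"])
E
```

```text
clock: 7.93
eef_pos: [0.5013, -0.2777, 0.1426]
tool_rot: [0.983, 0.185, 0.005, 0.003]
ft_force: [1.8, -1.1, 0.1]
grip_width: 0.0488
clock: 8.68
eef_pos: [0.4503, -0.2939, 0.0616]
tool_rot: [0.983, 0.183, -0.001, -0.001]
ft_force: [0.1, -0.4, 0.6]
grip_width: 0.0486
[ 0.45111656 -0.29448624  0.06255124] [ 0.22144122 -0.57456476  0.40889578] 0.04872295734586611
```

View pics/g.png

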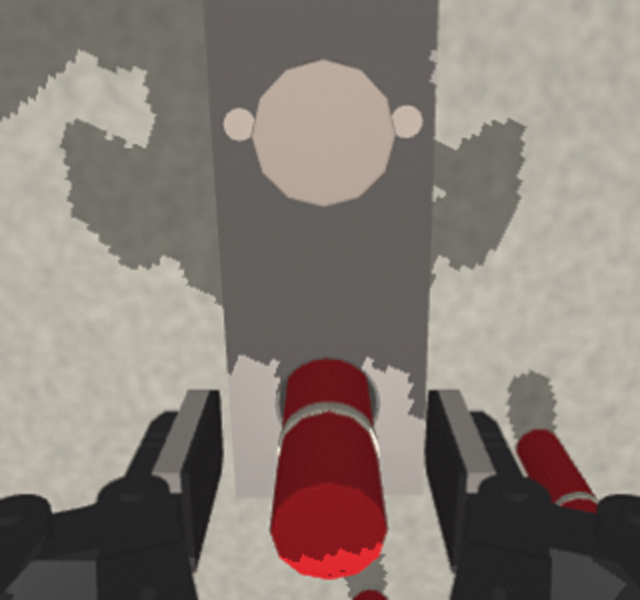

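The clear vial stands in the free hole between its dots, and the red vial (327) is centred between the fingers (324.5). It sits about 2 mm farther back in the grip than the clear one did, so I'll match that offset before gripping.

```bash
python3 -m jog '[[[-0.0018,-0.0007,0,0,0,0,110],[-0.0018,-0.0007,0,0,0,0,110],[-0.0018,-0.0007,0,0,0,0,255],[-0.0018,-0.0007,0,0,0,0,255],[-0.0018,-0.0007,0,0,0,0,255],[-0.0018,-0.0007,0,0,0,0,255],[-0.0018,-0.0007,0,0,0,0,255],[-0.0018,-0.0007,0,0,0,0,255],[-0.0018,-0.0007,0,0,0,0,255],[-0.0018,-0.0007,0,0,0,0,255]]]'
python3 - <<'E'
from h import *
im=bot.camera("wrist"); cv2.imwrite("pics/g2.png",im)
h=cv2.cvtColor(im,cv2.COLOR_BGR2HSV); k=((h[...,1]>170)&((h[...,0]<8)|(h[...,0]>172))).astype('u1')
k[:,:260]=0;k[:,390:]=0
n,l,s,c=cv2.connectedComponentsWithStats(k); i=1+s[1:,4].argmax(); print("red bbox crop px",(s[i,:4]-[160,60,0,0])*2)
print(bot.get_obs()["ft_force"],bot.get_obs()["eef_pos"])
E
```

```text
clock: 9.57
eef_pos: [0.4492, -0.2954, 0.0627]
tool_rot: [0.983, 0.183, 0.001, 0.001]
ft_force: [-1.4, -0.1, 6.2]
grip_width: 0.0208
red bbox crop px [266 404 116 164]
[-0.45091763  0.63799464  5.83920859] [ 0.44921027 -0.29541893  0.06270831]
```

```bash
python3 -m jog '[[[0,0,0.01,0,0,0,255],[0,0,0.03,0,0,0,255],[0,0,0.06,0,0,0,255],[0,0,0.09,0,0,0,255],[0,0,0.115,0,0,0,255],[0.01,0.03,0.115,0,0,7,255],[0.03,0.06,0.115,0,0,14,255],[0.05,0.09,0.115,0,0,21,255],[0.07,0.12,0.115,0,0,28,255],[0.09,0.15,0.115,0,0,35,255]]]'
python3 -m jog '[[[0.02,0.03,0,0,0,7,255],[0.035,0.06,0,0,0,14,255],[0.0458,0.08,0,0,0,21,255],[0.0458,0.0891,0,0,0,28,255],[0.0458,0.0891,0,0,0,35,255],[0.0458,0.0891,0,0,0,41.9,255],[0.0458,0.0891,0,0,0,41.9,255],[0.0458,0.0891,-0.03,0,0,41.9,255],[0.0458,0.0891,-0.06,0,0,41.9,255],[0.0458,0.0891,-0.06,0,0,41.9,255]]]'
python3 -m jog '[[[0,0,-0.01,0,0,0,255],[0,0,-0.016,0,0,0,255],[0,0,-0.019,0,0,0,255],[0,0,-0.022,0,0,0,255],[0,0,-0.024,0,0,0,255],[0,0,-0.024,0,0,0,255],[0,0,-0.024,0,0,0,255]]]'
python3 - <<'E'
from h import *
im=bot.camera("wrist"); cv2.imwrite("pics/i.png",cv2.resize(im[60:360,160:480],None,fx=2,fy=2,interpolation=cv2.INTER_CUBIC))
E
```

```text
clock: 10.45
eef_pos: [0.5389, -0.1436, 0.1772]
tool_rot: [0.881, 0.473, -0.0, -0.0]
ft_force: [-0.0, -0.8, -0.6]
grip_width: 0.0203
clock: 11.28
eef_pos: [0.5799, -0.0557, 0.1111]
tool_rot: [0.657, 0.754, -0.003, -0.005]
ft_force: [-2.3, 0.2, -1.5]
grip_width: 0.0203
clock: 11.87
eef_pos: [0.5848, -0.0559, 0.0933]
tool_rot: [0.656, 0.755, 0.0, 0.0]
ft_force: [-0.3, 0.0, 0.1]
grip_width: 0.0207
```

View pics/i.png

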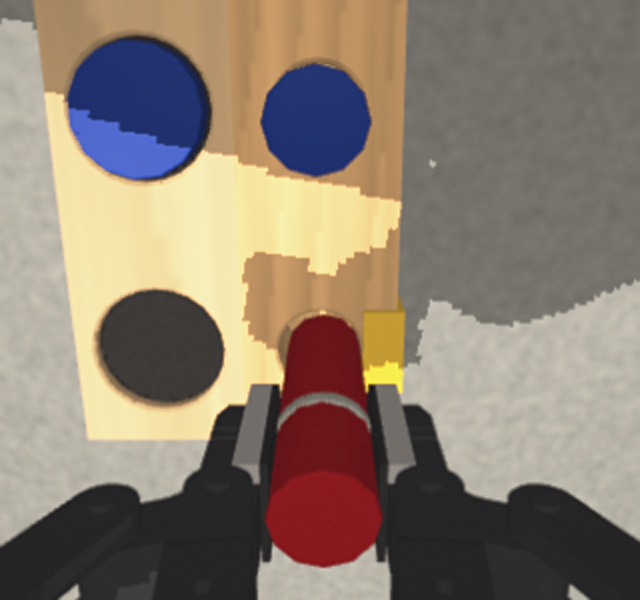

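The red vial has entered the clipped hole, with no contact force. I'll continue down.

```bash
python3 -m jog '[[[0,0,-0.004,0,0,0,255],[0,0,-0.008,0,0,0,255],[0,0,-0.012,0,0,0,255],[0,0,-0.016,0,0,0,255],[0,0,-0.02,0,0,0,255],[0,0,-0.024,0,0,0,255],[0,0,-0.027,0,0,0,255],[0,0,-0.0295,0,0,0,255],[0,0,-0.031,0,0,0,255],[0,0,-0.031,0,0,0,255]]]'
python3 -m jog '[[[0,0,0,0,0,0,255],[0,0,0,0,0,0,255]]]'
```

```text
clock: 12.75
eef_pos: [0.5843, -0.0559, 0.0627]
tool_rot: [0.656, 0.755, 0.0, 0.0]
ft_force: [-2.6, -0.6, 5.8]
grip_width: 0.0204
clock: 12.92
eef_pos: [0.5843, -0.0559, 0.0627]
tool_rot: [0.656, 0.755, 0.0, 0.0]
ft_force: [-2.7, 0.0, 5.4]
grip_width: 0.021
```

```bash
python3 -m jog '[[[0,0,0,0,0,0,110],[0,0,0,0,0,0,110],[0,0,0,0,0,0,110],[0,0,0,0,0,0,110],[0,0,0,0,0,0,110],[0,0,0.01,0,0,0,110],[0,0,0.03,0,0,0,110],[0,0,0.06,0,0,0,110],[0,0,0.09,0,0,0,110],[0,0,0.12,0,0,0,60]]]'
python3 -m jog '[[[-0.007,0.025,0,0,0,7,60],[-0.015,0.06,0,0,0,14,60],[-0.024,0.095,0,0,0,21,60],[-0.033,0.13,0,0,0,28,60],[-0.042,0.165,0,0,0,35,60],[-0.05,0.2,0,0,0,42,60],[-0.058,0.23,0,0,0,49,60],[-0.066,0.26,0,0,0,56,60],[-0.074,0.29,0,0,0,63,60],[-0.08,0.31,0,0,0,70,60]]]'
python3 -m jog '[[[-0.01,0.03,0,0,0,7,60],[-0.0157,0.0599,0,0,0,14,60],[-0.0157,0.0599,-0.03,0,0,20,60],[-0.0157,0.0599,-0.06,0,0,20,60],[-0.0157,0.0599,-0.09,0,0,20,60],[-0.0157,0.0599,-0.11,0,0,20,60],[-0.0157,0.0599,-0.11,0,0,20,60],[-0.0157,0.0599,-0.11,0,0,20,60]]]'
python3 - <<'E'
from h import *
im=bot.camera("wrist"); cv2.imwrite("pics/j.png",cv2.resize(im[60:360,160:480],None,fx=2,fy=2,interpolation=cv2.INTER_CUBIC))
E
```

```text
clock: 13.75
eef_pos: [0.5842, -0.0559, 0.1836]
tool_rot: [0.656, 0.755, -0.0, -0.0]
ft_force: [-0.2, 0.4, -0.6]
grip_width: 0.059
clock: 14.58
eef_pos: [0.5036, 0.2568, 0.1827]
tool_rot: [0.1, 0.995, 0.001, 0.0]
ft_force: [0.9, -0.5, -0.0]
grip_width: 0.0657
clock: 15.25
eef_pos: [0.4881, 0.3136, 0.0715]
tool_rot: [-0.07, 0.998, -0.001, -0.001]
ft_force: [0.8, 0.1, 0.6]
grip_width: 0.0654
```

View pics/j.png

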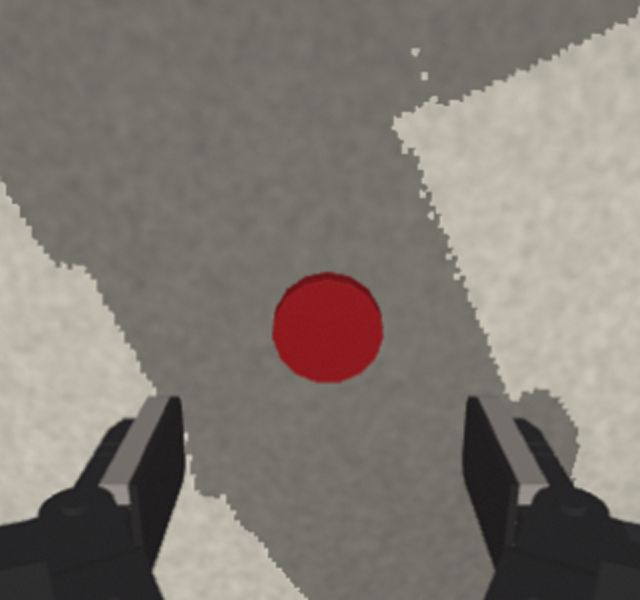

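```bash
python3 - <<'E'
from h import *
m=bot.camera_model("wrist");o=bot.get_obs();print(o["eef_pos"],o["joint_pos"][5])
for d in((0,0),(1,-4)): print(unproj([[(328+d[0])/2+160,(330+d[1])/2+60]],.01,m))
E
```

```text
[0.48932806 0.31432286 0.072989  ] 0.43146300692339284
[[0.48780642 0.3163641  0.01      ]]
[[0.48639493 0.31648692 0.01      ]]
```

```bash
python3 -m jog '[[[-0.001,0.0018,-0.02,0,0,0,60],[-0.001,0.0018,-0.04,0,0,0,60],[-0.001,0.0018,-0.055,0,0,0,60],[-0.001,0.0018,-0.062,0,0,0,60],[-0.001,0.0018,-0.062,0,0,0,60],[-0.001,0.0018,-0.062,0,0,0,255],[-0.001,0.0018,-0.062,0,0,0,255],[-0.001,0.0018,-0.062,0,0,0,255],[-0.001,0.0018,-0.062,0,0,0,255],[-0.001,0.0018,-0.062,0,0,0,255]]]'
python3 -m jog '[[[0,0,0,0,0,0,255],[0,0,0,0,0,0,255],[0,0,0,0,0,0,255]]]'
python3 - <<'E'
from h import *
im=bot.camera("wrist"); cv2.imwrite("pics/k.png",cv2.resize(im[60:360,160:480],None,fx=2,fy=2,interpolation=cv2.INTER_CUBIC))
E
```

```text
clock: 16.13
eef_pos: [0.4892, 0.3166, 0.0122]
tool_rot: [-0.07, 0.998, 0.001, 0.002]
ft_force: [0.5, -0.8, 4.7]
grip_width: 0.0325
clock: 16.38
eef_pos: [0.4892, 0.3166, 0.0122]
tool_rot: [-0.07, 0.998, 0.001, 0.002]
ft_force: [-1.5, -0.7, 5.4]
grip_width: 0.0322
```

View pics/k.png

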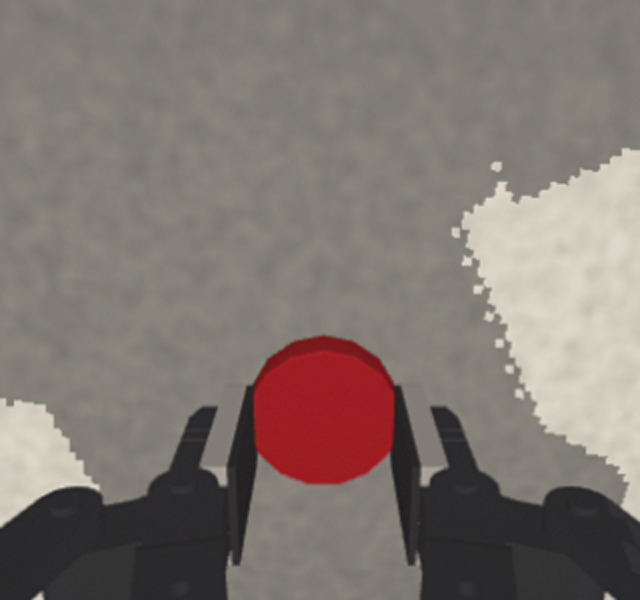

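```bash
python3 - <<'E'
from h import *
m=bot.camera_model("wrist");o=bot.get_obs();p=o["eef_pos"];print(p,o["grip_width"])
P=lambda u,v:unproj([[u/2+160,v/2+60]],.0105,m)[0]
for d in(0,-4):
    L,Rr,U,D=P(254,412+d),P(394,412+d),P(323,350+d),P(323,484+d)
    print(np.linalg.norm(L-Rr),np.linalg.norm(U-D),(U+D)/2-p,(L+Rr)/2-p)
from scipy.spatial.transform import Rotation as R
print(R.from_quat(o["tool_rot"]).as_matrix().round(4).tolist())
E
```

```text
[0.48918916 0.31665496 0.01222312] 0.03255412273197819
0.032543893642482544 0.03523171599229317 [-0.00310295  0.00020848 -0.00172312] [-0.00507162  0.00016805 -0.00172312]
0.03247302911066392 0.03507528207191309 [-4.14555425e-03  6.17947742e-05 -1.72312496e-03] [-6.10356915e-03  2.23478320e-05 -1.72312496e-03]
[[-0.9903, -0.1391, 0.0035], [-0.1391, 0.9903, 0.0021], [-0.0037, 0.0016, -1.0]]
```

The disc is gripped, but the fingertips rest on the bench (5 N) and the disc sits about 3.5 mm towards the camera in the pads. I'll regrip it higher and centred.

```bash
python3 -m jog '[[[0,0,0,0,0,0,80],[0,0,0,0,0,0,80],[0,0,0,0,0,0,80],[-0.002,0.0005,0.007,0,0,0,80],[-0.002,0.0005,0.007,0,0,0,80],[-0.002,0.0005,0.007,0,0,0,80],[-0.002,0.0005,0.007,0,0,0,80]]]'
python3 -m jog '[[[0,0,0,0,0,0,255],[0,0,0,0,0,0,255],[0,0,0,0,0,0,255],[0,0,0,0,0,0,255],[0,0,0,0,0,0,255],[0,0,0,0,0,0,255],[0,0,0,0,0,0,255],[0,0,0,0,0,0,255]]]'
python3 - <<'E'
from h import *
im=bot.camera("wrist"); cv2.imwrite("pics/l.png",cv2.resize(im[60:360,160:480],None,fx=2,fy=2,interpolation=cv2.INTER_CUBIC))
o=bot.get_obs();print(o["eef_pos"],o["ft_force"])
k=(im[...,2].astype(int)>1.8*im[...,1]+20).astype('u1');n,l,s,c=cv2.connectedComponentsWithStats(k); i=1+s[1:,4].argmax(); print("disc bbox crop",(s[i,:4]-[160,60,0,0])*2)
E
```

```text
clock: 17.02
eef_pos: [0.4858, 0.3164, 0.017]
tool_rot: [-0.07, 0.998, 0.0, 0.0]
ft_force: [-0.5, -0.1, -0.5]
grip_width: 0.0585
clock: 17.68
eef_pos: [0.4869, 0.3167, 0.0181]
tool_rot: [-0.07, 0.998, 0.0, 0.001]
ft_force: [-0.7, -0.3, 6.7]
grip_width: -0.0004
[0.48689826 0.31672465 0.01811552] [ 0.08706515 -1.74963605  5.47099259]
disc bbox crop [250 336 144 104]
```

```bash
python3 -m jog '[[[0,0,0.01,0,0,0,80],[0,0,0.01,0,0,0,80],[0,0,0.01,0,0,0,80],[0,0,0.01,0,0,0,80],[0,0,0.01,0,0,0,80],[0,0,0.002,0,0,0,80],[0,0,-0.0057,0,0,0,80],[0,0,-0.0057,0,0,0,80]]]'
python3 -m jog '[[[0,0,0,0,0,0,255],[0,0,0,0,0,0,255],[0,0,0,0,0,0,255],[0,0,0,0,0,0,255],[0,0,0,0,0,0,255],[0,0,0,0,0,0,255],[0,0,0,0,0,0,255],[0,0,0,0,0,0,255]]]'
python3 -m jog '[[[0,0,0.02,0,0,0,255],[0,0,0.05,0,0,0,255],[0,0,0.08,0,0,0,255],[0,0,0.08,0,0,0,255],[0,0,0.08,0,0,0,255]]]'
python3 - <<'E'
from h import *
im=bot.camera("wrist"); cv2.imwrite("pics/m.png",cv2.resize(im[60:360,160:480],None,fx=2,fy=2,interpolation=cv2.INTER_CUBIC))
o=bot.get_obs();print(o["eef_pos"],o["ft_force"])
k=(im[...,2].astype(int)>1.8*im[...,1]+20).astype('u1');n,l,s,c=cv2.connectedComponentsWithStats(k); i=1+s[1:,4].argmax(); print("disc bbox crop",(s[i,:4]-[160,60,0,0])*2)
E
```

```text
clock: 18.4
eef_pos: [0.4842, 0.3153, 0.0086]
tool_rot: [-0.07, 0.998, -0.001, -0.002]
ft_force: [0.7, -0.2, 0.0]
grip_width: 0.0585
clock: 19.07
eef_pos: [0.4857, 0.3163, 0.0111]
tool_rot: [-0.07, 0.998, 0.0, 0.0]
ft_force: [0.3, -0.1, -0.4]
grip_width: 0.0332
clock: 19.48
eef_pos: [0.4874, 0.3173, 0.0935]
tool_rot: [-0.07, 0.998, 0.001, 0.002]
ft_force: [-0.2, 1.0, 1.1]
grip_width: 0.0331
[0.48606293 0.31648639 0.09172472] [-0.30060482  0.22479352 -0.51490302]
disc bbox crop [252 352 144 148]
```

```bash
python3 -m jog '[[[0,0,0.03,0,0,0,255],[0.003,-0.03,0.05,0,0,0,255],[0.01,-0.06,0.05,0,0,0,255],[0.015,-0.095,0.05,0,0,0,255],[0.02,-0.13,0.05,0,0,0,255],[0.025,-0.165,0.05,0,0,0,255],[0.03,-0.2,0.05,0,0,0,255],[0.035,-0.235,0.05,0,0,0,255],[0.04,-0.27,0.05,0,0,0,255],[0.045,-0.305,0.05,0,0,0,255]]]'
python3 -m jog '[[[0.006,-0.035,0,0,0,0,255],[0.006,-0.06,0,0,0,0,255],[0.0063,-0.0738,0,0,0,0,255],[0.0063,-0.0738,-0.02,0,0,0,255],[0.0063,-0.0738,-0.05,0,0,0,255],[0.0063,-0.0738,-0.065,0,0,0,255],[0.0063,-0.0738,-0.065,0,0,0,255],[0.0063,-0.0738,-0.065,0,0,0,255]]]'
python3 - <<'E'
from h import *
im=bot.camera("wrist"); cv2.imwrite("pics/n.png",cv2.resize(im[60:360,160:480],None,fx=2,fy=2,interpolation=cv2.INTER_CUBIC))
o=bot.get_obs();m=bot.camera_model("wrist");print(o["eef_pos"],o["ft_force"])
t=np.linspace(0,2*np.pi,73)
def rng(c,r):
    q=(proj(np.c_[c[0]+r*np.cos(t),c[1]+r*np.sin(t),0*t+c[2]],m)-[160,60])*2; return q.min(0).round(1),q.max(0).round(1)
p=o["eef_pos"]
print("recess pred",rng([.5373,-.0623,.045],.0195)); print("disc top pred",rng(p+[0,0,-.0011],.018),"bottom",rng(p+[0,0,-.0111],.018))
k=(im[...,2].astype(int)>1.8*im[...,1]+20).astype('u1');n,l,s,c=cv2.connectedComponentsWithStats(k); i=1+s[1:,4].argmax(); print("disc bbox crop",(s[i,:4]-[160,60,0,0])*2)
E
```

```text
clock: 20.37
eef_pos: [0.5294, 0.0096, 0.1392]
tool_rot: [-0.07, 0.998, 0.0, -0.002]
ft_force: [-0.0, -0.0, -0.8]
grip_width: 0.0324
clock: 21.03
eef_pos: [0.535, -0.0624, 0.074]
tool_rot: [-0.07, 0.998, 0.0, -0.003]
ft_force: [0.3, -0.3, -0.0]
grip_width: 0.0324
[ 0.53652044 -0.062426    0.07549822] [0.21248205 0.39477229 0.36087791]
recess pred (array([250.2, 314.2]), array([391.2, 442.4]))
disc top pred (array([243.2, 362. ]), array([397.2, 497.9])) bottom (array([247.8, 344.8]), array([392.9, 474.3]))
disc bbox crop [252 350 144 214]
```

View pics/n.png

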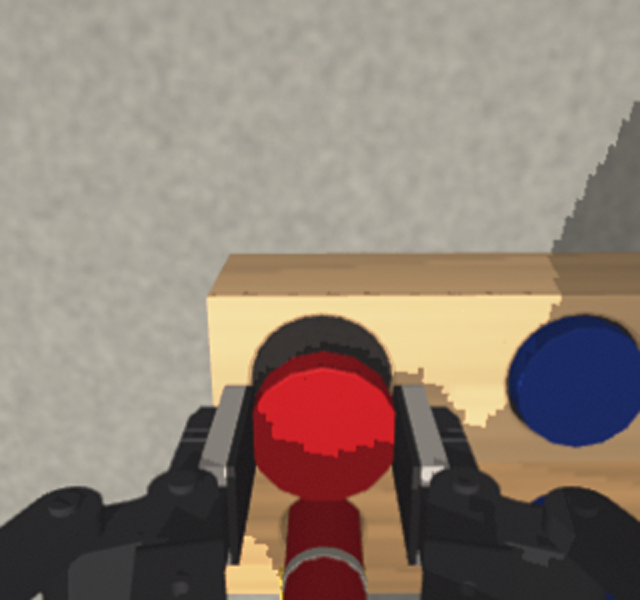

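```bash
python3 -m jog '[[[0.0003,-0.0005,-0.008,0,0,0,255],[0.0003,-0.0005,-0.014,0,0,0,255],[0.0003,-0.0005,-0.017,0,0,0,255],[0.0003,-0.0005,-0.019,0,0,0,255],[0.0003,-0.0005,-0.021,0,0,0,255],[0.0003,-0.0005,-0.022,0,0,0,255],[0.0003,-0.0005,-0.022,0,0,0,255],[0.0003,-0.0005,-0.022,0,0,0,255]]]'
python3 -m jog '[[[0,0,0,0,0,0,255]]]'
```

```text
clock: 21.75
eef_pos: [0.5372, -0.0629, 0.0552]
tool_rot: [-0.07, 0.998, 0.0, 0.0]
ft_force: [-3.2, 0.9, 7.6]
grip_width: 0.0323
clock: 21.83
eef_pos: [0.5372, -0.063, 0.0552]
tool_rot: [-0.07, 0.998, 0.0, 0.0]
ft_force: [-3.0, 0.9, 5.4]
grip_width: 0.0326
```

```bash
python3 -m jog '[[[0,0,0.002,0,0,0,255],[-0.001,0,0.002,0,0,0,255],[-0.001,0,0.002,0,0,0,255],[-0.001,0,0,0,0,0,255],[-0.001,0,0,0,0,0,255],[-0.001,0,0,0,0,0,255]]]'
python3 -m jog '[[[0,0,-0.001,0,0,0,255],[0,0,-0.001,0,0,0,255],[0,0,-0.001,0,0,0,255]]]'
```

```text
clock: 22.33
eef_pos: [0.5361, -0.063, 0.0537]
tool_rot: [-0.07, 0.998, 0.0, -0.0]
ft_force: [-0.7, -0.4, 0.5]
grip_width: 0.0327
clock: 22.58
eef_pos: [0.5361, -0.063, 0.0527]
tool_rot: [-0.07, 0.998, 0.0, -0.0]
ft_force: [-0.3, -0.6, -0.3]
grip_width: 0.0326
```

With x shifted by -1 mm the disc slides in freely, with no force.

```bash
python3 -m jog '[[[0,0,-0.001,0,0,0,255],[0,0,-0.0015,0,0,0,255],[0,0,-0.0015,0,0,0,255],[0,0,-0.0015,0,0,0,255]]]'
python3 -m jog '[[[0,0,0,0,0,0,110],[0,0,0,0,0,0,110],[0,0,0,0,0,0,110],[0,0,0,0,0,0,110],[0,0,0.005,0,0,0,110],[0,0,0.02,0,0,0,110],[0,0,0.05,0,0,0,110],[0,0,0.09,0,0,0,110],[0,0,0.09,0,0,0,110]]]'
python3 - <<'E'
from h import *
o=bot.get_obs();m=bot.camera_model("wrist");im=bot.camera("wrist");cv2.imwrite("pics/o.png",im);print(o["eef_pos"],o["ft_force"])
k=(im[...,2].astype(int)>1.8*im[...,1]+20).astype('u1');n,l,s,c=cv2.connectedComponentsWithStats(k)
for i in range(1,n):
    if s[i,4]>60: print(s[i],c[i].round(1))
print("pred disc centre px",proj([[.5373,-.0623,.05],[.5848,-.0557,.095]],m))
E
```

```text
clock: 22.92
eef_pos: [0.5361, -0.063, 0.0525]
tool_rot: [-0.07, 0.998, -0.0, 0.0]
ft_force: [-3.3, -0.2, 6.7]
grip_width: 0.0325
clock: 23.67
eef_pos: [0.5411, -0.0636, 0.1494]
tool_rot: [-0.07, 0.998, -0.001, 0.006]
ft_force: [1.8, -0.6, 0.5]
grip_width: 0.0485
[ 0.54107528 -0.06358167  0.14936729] [ 1.8370912  -0.64105345  0.51340592]
[ 300  176   48   48 1783] [323.6 199.9]
[312 242  26  19 344] [324.3 250.1]
[ 310  259   32   46 1188] [324.9 282.3]
pred disc centre px [[323.56824805 202.63345741]
 [323.42840735 292.51987063]]
```

```bash
python3 -m jog '[[[0,0,0.05,0,0,0,110],[-0.02,-0.02,0.1,0,0,0,110],[-0.05,-0.05,0.12,0,0,0,110],[-0.08,-0.08,0.12,0,0,0,110],[-0.11,-0.11,0.12,0,0,0,110],[-0.14,-0.14,0.12,0,0,0,110],[-0.17,-0.17,0.12,0,0,0,110],[-0.2,-0.2,0.12,0,0,0,110],[-0.22,-0.23,0.12,0,0,0,110],[-0.25,-0.26,0.12,0,0,0,110]]]'
python3 -m jog '[[[-0.03,-0.03,0,0,0,0,110],[-0.05,-0.06,0,0,0,0,110],[-0.05,-0.06,0,0,0,0,110]]]'
python3 - <<'E'
from h import *
m=bot.camera_model("top");im=bot.camera("top");cv2.imwrite("pics/p_top.png",im);im0=cv2.imread("pics/a_top.png")
sc=bot.camera("scene");cv2.imwrite("pics/p_scene.png",sc)
H=lambda i:cv2.cvtColor(i,cv2.COLOR_BGR2HSV).astype(int)
def blobs(i,f,lo):
    n,l,s,c=cv2.connectedComponentsWithStats(f(i).astype('u1'))
    return [(s[j].tolist(),c[j].round(1).tolist()) for j in range(1,n) if s[j,4]>lo and 240<c[j][0]<520 and 130<c[j][1]<270]
red=lambda i:(i[...,2].astype(int)>1.8*i[...,1]+20)
blue=lambda i:(i[...,0].astype(int)>1.6*i[...,1]+15)
grn=lambda i:(i[...,1].astype(int)>1.6*i[...,2]+15)
for n,f in(("red",red),("blue",blue),("green",grn)):
    print(n,"before",blobs(im0,f,15)); print(n,"after",blobs(im,f,15))
print("white blob after",blobs(im,lambda i:i.min(2)>165,8))
print("pred: disc@.05,@.055, red cap, clear cap",proj([[.5365,-.0625,.05],[.5365,-.0625,.055],[.5845,-.0557,.095],[.5153,-.2686,.095]],m).round(1).tolist())
E
```

```text
clock: 24.55
eef_pos: [0.2981, -0.3098, 0.2613]
tool_rot: [-0.07, 0.998, -0.0, 0.0]
ft_force: [1.4, -1.3, -0.5]
grip_width: 0.0484
clock: 24.8
eef_pos: [0.2459, -0.3728, 0.261]
tool_rot: [-0.066, 0.998, -0.001, -0.001]
ft_force: [0.1, -0.5, 0.2]
grip_width: 0.0486
red before [([448, 210, 10, 10, 79], [452.6, 214.2]), ([481, 218, 7, 7, 36], [484.3, 221.2]), ([472, 256, 7, 6, 38], [475.0, 258.5])]
red after [([335, 151, 10, 10, 70], [339.7, 155.5]), ([335, 174, 16, 15, 182], [342.6, 181.2]), ([481, 218, 7, 7, 36], [484.3, 221.2]), ([473, 256, 6, 6, 31], [475.5, 258.4])]
blue before [([304, 157, 9, 8, 58], [308.4, 160.7]), ([305, 180, 15, 14, 168], [312.1, 186.5])]
blue after [([304, 157, 9, 9, 59], [308.4, 160.7]), ([305, 180, 15, 14, 168], [312.1, 186.5])]
green before [([273, 162, 9, 8, 61], [276.8, 165.5]), ([275, 185, 15, 14, 171], [281.7, 191.3])]
green after [([273, 162, 9, 8, 61], [276.8, 165.5]), ([275, 185, 15, 14, 171], [281.7, 191.3])]
white blob after [([435, 180, 9, 9, 64], [438.8, 184.1])]
pred: disc@.05,@.055, red cap, clear cap [[342.8, 182.0], [342.9, 181.4], [340.2, 155.9], [439.0, 185.1]]
```

Navy and green are unmoved, and the red and clear caps are where expected. Whether the disc is fully seated can't be told at this resolution, so I'll probe it gently with closed fingertips.

```bash
python3 -m jog '[[[0.03,0.03,0,0,0,0,255],[0.06,0.06,0,0,0,0,255],[0.09,0.09,0,0,0,0,255],[0.12,0.12,0,0,0,0,255],[0.15,0.15,0,0,0,0,255],[0.18,0.18,0,0,0,0,255],[0.21,0.21,0,0,0,0,255],[0.24,0.24,0,0,0,0,255],[0.27,0.27,0,0,0,0,255],[0.29,0.295,0,0,0,0,255]]]'
python3 -m jog '[[[0.01,0.025,-0.03,0,0,0,255],[0.01,0.025,-0.06,0,0,0,255],[0.01,0.025,-0.09,0,0,0,255],[0.01,0.025,-0.12,0,0,0,255],[0.01,0.025,-0.15,0,0,0,255],[0.01,0.025,-0.18,0,0,0,255],[0.01,0.025,-0.18,0,0,0,255],[0.01,0.025,-0.18,0,0,0,255],[0.01,0.025,-0.18,0,0,0,255]]]'
python3 -m jog '[[[0,0,0,0,0,0,255],[0,0,0,0,0,0,255]]]'
```

```text
clock: 25.73
eef_pos: [0.5411, -0.0696, 0.2611]
tool_rot: [-0.071, 0.997, 0.0, -0.0]
ft_force: [1.4, -1.6, -0.3]
grip_width: -0.0
clock: 26.48
eef_pos: [0.5505, -0.0477, 0.083]
tool_rot: [-0.071, 0.998, -0.0, 0.001]
ft_force: [0.3, 0.1, 0.1]
grip_width: -0.0001
clock: 26.65
eef_pos: [0.5514, -0.0486, 0.084]
tool_rot: [-0.07, 0.998, -0.0, 0.002]
ft_force: [-0.4, -0.5, 0.4]
grip_width: 0.0001
```

```bash
python3 -m jog '[[[-0.0152,-0.0142,0,0,0,0,255],[-0.0152,-0.0142,0,0,0,0,255],[-0.0152,-0.0142,-0.01,0,0,0,255],[-0.0152,-0.0142,-0.02,0,0,0,255],[-0.0152,-0.0142,-0.02,0,0,0,255],[-0.0152,-0.0142,-0.02,0,0,0,255]]]'
for i in 1 2; do python3 -m jog '[[[0,0,-0.002,0,0,0,255],[0,0,-0.002,0,0,0,255],[0,0,-0.002,0,0,0,255]]]'; done
for i in 1 2 3; do python3 -m jog '[[[0,0,-0.001,0,0,0,255],[0,0,-0.001,0,0,0,255],[0,0,-0.001,0,0,0,255]]]'; done
```

```text
clock: 27.15
eef_pos: [0.5339, -0.0625, 0.0605]
tool_rot: [-0.07, 0.998, 0.0, -0.001]
ft_force: [-0.2, -0.3, 0.2]
grip_width: -0.0002
clock: 27.4
eef_pos: [0.5347, -0.0628, 0.0596]
tool_rot: [-0.07, 0.998, 0.0, 0.0]
ft_force: [0.6, 0.1, -0.3]
grip_width: -0.0001
clock: 27.65
eef_pos: [0.535, -0.0629, 0.0581]
tool_rot: [-0.07, 0.998, -0.0, 0.001]
ft_force: [-0.4, -0.6, 3.1]
grip_width: -0.0003
clock: 27.9
eef_pos: [0.535, -0.0629, 0.0581]
tool_rot: [-0.07, 0.998, -0.0, 0.001]
ft_force: [-1.8, 1.0, 10.5]
grip_width: -0.0001
clock: 28.15
eef_pos: [0.535, -0.0629, 0.058]
tool_rot: [-0.07, 0.998, -0.0, 0.001]
ft_force: [-4.2, 0.9, 15.7]
grip_width: -0.0001
clock: 28.4
eef_pos: [0.5351, -0.0629, 0.058]
tool_rot: [-0.07, 0.998, -0.0, 0.001]
ft_force: [-6.4, 1.0, 21.5]
grip_width: -0.0001
```

Contact came at TCP z = 0.058, so the disc top is at 0.050 and the disc is fully seated. I'll retreat and hand in.

```bash
python3 -m jog '[[[0,0,0.01,0,0,0,255],[0,0,0.04,0,0,0,255],[0,0,0.08,0,0,0,255],[0,0,0.12,0,0,0,255],[0,0,0.16,0,0,0,255],[-0.03,-0.03,0.18,0,0,0,255],[-0.06,-0.06,0.18,0,0,0,255],[-0.09,-0.09,0.18,0,0,0,255],[-0.12,-0.12,0.18,0,0,0,255],[-0.15,-0.15,0.18,0,0,0,255]]]'
python3 -m jog '[[[-0.03,-0.03,0,0,0,0,255],[-0.06,-0.06,0,0,0,0,255],[-0.09,-0.09,0,0,0,0,255],[-0.12,-0.14,0,0,0,0,255],[-0.12,-0.14,0,0,0,0,255],[-0.12,-0.14,0,0,0,0,255],[-0.12,-0.14,0,0,0,0,255],[-0.12,-0.14,0,0,0,0,255]]]'
python3 - <<'E'
from h import *
im=bot.camera("top");cv2.imwrite("pics/q_top.png",im)
for n,f in(("red",im[...,2].astype(int)>1.8*im[...,1]+20),("blue",im[...,0].astype(int)>1.6*im[...,1]+15),("green",im[...,1].astype(int)>1.6*im[...,2]+15),("white",im.min(2)>165)):
    k,l,s,c=cv2.connectedComponentsWithStats(f.astype('u1')); print(n,[(s[j,4],c[j].round(1).tolist()) for j in range(1,k) if s[j,4]>15 and 240<c[j][0]<520 and 130<c[j][1]<270])
bot.job_done()
E
```

```text
clock: 29.23
eef_pos: [0.3886, -0.2082, 0.2348]
tool_rot: [-0.07, 0.998, -0.0, 0.0]
ft_force: [0.1, -1.6, 0.5]
grip_width: -0.0002
clock: 29.9
eef_pos: [0.2701, -0.3468, 0.2344]
tool_rot: [-0.07, 0.998, 0.0, -0.0]
ft_force: [0.5, 0.1, -0.3]
grip_width: 0.0002
red [(np.int32(69), [339.6, 155.4]), (np.int32(181), [342.5, 181.3]), (np.int32(37), [484.3, 221.3]), (np.int32(24), [475.2, 258.4])]
blue [(np.int32(59), [308.4, 160.7]), (np.int32(169), [312.1, 186.5])]
green [(np.int32(61), [276.8, 165.5]), (np.int32(171), [281.7, 191.3])]
white [(np.int32(64), [438.8, 184.1])]
the job is handed in; nothing more can be done
```

I put the clear vial in the block's free hole, the red vial in the rack's clipped place and the red disc in the recess next to it. I handed the job in after about 30 s of robot time, and it gives no verdict.

- **Vials:** both were lowered until they touched bottom, with the tool at the height it had when the clear vial stood seated in the rack (about 62.6 mm). The force at the bottom was 5–6 N.
- **Disc:** a light press with the closed fingertips met its top at 50 mm, which is fully seated. I probed near the centre only, so flatness was not measured separately.
- **Navy and green:** all four pieces were at the same pixel positions in the top picture at the end as at the start.
- **Positions:** in the last top picture the red cap, the disc and the clear cap lay within about 1 px (2 mm) of where they should be.

**Mishaps and limits:**
- I took a 5 N reading to mean the fingertips were on the bench and regripped the disc too high. The fingers closed above it and rested on it at about 6 N, and the next grip worked.
- The disc first caught on the recess rim (about 7 N) and went in after a 1 mm shift in x.
- The first wrist view differed from the top camera by about 2 mm, probably because the arm was still settling. I relied on the top camera.
- I had used all 12 pictures before the disc went in, so the last checks were by numbers only.

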